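# Zero the profile gauge with the fingertips

## Task

Zero the profile gauge for the next pot: run along the row of leaf tips on its front with your fingertips and press lightly until every leaf is fully home and the tips form one straight line. Do not pick the gauge up or push it about on its board, and leave the other things on the board and table where they are.

Things in the scene. Friction and masses are not known exactly. Their poses are not given: they have to be found in the camera images.
- gauge: Profile gauge, 0.5 kg, loose, flat on a 15 mm thick board fixed to the table. Aluminium frame 32 (its x) x 190 (y) x 24 mm high (z up), two thumbscrews 9 mm high on top of its ends. Origin: centre of its underside. Its -x side, the front, faces the robot within 0.4 rad; its back meets two 16 mm dowel stops at y = +-85 mm, so it holds when pushed along +x. 18 flat leaves run through it along x.
- leaf01 (a joint): Leaf 1 of 18, at the +y end of the row: how far it stands out to the front, m. 0: fully home, against a firm stop; 0.032: fully out. Its front tip is at x = -24 mm minus this value in the gauge's frame; the frame's front face is at x = -16 mm. Leaf k lies at y = 66.5 - 7 k mm (leaf 1: +59.5, leaf 18: -59.5).
- leaf02 (a joint): Leaf 2 of 18; same meaning. All leaves are alike: plastic, alternately grey and dark, 90 mm long, 6.4 mm wide, 7 mm from centre to centre, from 6 to 18 mm above the gauge's underside. The board in front is bare for 50 mm beyond the furthest tip.
- leaf03 (a joint): Leaf 3 of 18; same meaning. A leaf slides only lengthwise, with about 0.35 N of friction, and stays where it is left. Pushed on its flank it does not give: press on its front tip, along the gauge's +x. Several can be pressed at once.
- leaf04 (a joint): Leaf 4 of 18, counted from the +y end; same meaning as leaf 1.
- leaf05 (a joint): Leaf 5 of 18, counted from the +y end; same meaning as leaf 1.
- leaf06 (a joint): Leaf 6 of 18, counted from the +y end; same meaning as leaf 1.
- leaf07 (a joint): Leaf 7 of 18, counted from the +y end; same meaning as leaf 1.
- leaf08 (a joint): Leaf 8 of 18, counted from the +y end; same meaning as leaf 1.
- leaf09 (a joint): Leaf 9 of 18, counted from the +y end; same meaning as leaf 1.
- leaf10 (a joint): Leaf 10 of 18, counted from the +y end; same meaning as leaf 1.
- leaf11 (a joint): Leaf 11 of 18, counted from the +y end; same meaning as leaf 1.
- leaf12 (a joint): Leaf 12 of 18, counted from the +y end; same meaning as leaf 1.
- leaf13 (a joint): Leaf 13 of 18, counted from the +y end; same meaning as leaf 1.
- leaf14 (a joint): Leaf 14 of 18, counted from the +y end; same meaning as leaf 1.
- leaf15 (a joint): Leaf 15 of 18, counted from the +y end; same meaning as leaf 1.
- leaf16 (a joint): Leaf 16 of 18, counted from the +y end; same meaning as leaf 1.
- leaf17 (a joint): Leaf 17 of 18, counted from the +y end; same meaning as leaf 1.
- leaf18 (a joint): Leaf 18 of 18, at the -y end of the row; same meaning as leaf 1.
- rib: Bystander: flat wooden rib, 120 x 50 x 6 mm, on the board beside the gauge's +y end. Origin: centre of underside.
- loop_tool: Bystander: loop trimming tool, 150 mm long, 15 mm thick, on the board beside the gauge's -y end. Origin: middle of its underside.
- calipers: Bystander: flat steel calipers, 135 x 70 x 5 mm, on the board's front -y corner. Origin: middle of underside.
- bisque_bowl: Bystander: small unglazed bowl, 90 mm across, 60 mm high, on the board behind the gauge. Origin: centre of underside.
- white_bottle: Bystander: white bottle, 64 mm across, 170 mm high, on the table left of the board. Origin: centre of underside.
Things that resemble listed ones, but are neither listed nor needed, are in the scene too. Of the things that look like the gauge, the middle-sized one is meant.

How it is judged (in metres and radians):
At the end, for the whole second after the job is handed in: Every one of the 18 leaves is within 3 mm of fully home, and the gauge lies flat and at rest within 12 mm of where it was (value of joint each of leaf01, leaf02, leaf03, leaf04, leaf05, leaf06, leaf07, leaf08, leaf09, leaf10, leaf11, leaf12, leaf13, leaf14, leaf15, leaf16, leaf17, leaf18 below 0.003 m and distance of gauge from where it was at the start of the episode below 0.012 m and angle between gauge's own z axis and vertical below 0.05 rad and linear speed of gauge below 0.01 m/s); the robot touches nothing.
It fails at once if the gauge is lifted or tipped (more than 8 mm or 0.15 rad) (height (world z) of gauge above 0.023 m or angle between gauge's own z axis and vertical above 0.15 rad).
It fails at once if the gauge is pushed about on its board (more than 20 mm) (distance of gauge from where it was at the start of the episode above 0.02 m).
It fails at once if the gauge is pressed hard (more than 30 N) (contact force between the fingers and gauge above 30 N).
It fails at once if a bystander is moved more than 20 mm (distance of any of rib, loop_tool, calipers, bisque_bowl, white_bottle from where it was at the start of the episode above 0.02 m).
It also fails if it takes over 64 s, if anything falls off the work surface, if the arm or the gripper's body presses on something with over 40 N, if the wrist force passes 120 N, or if a joint passes its speed limit or range.

## Robot

A 6-joint arm with a two-finger parallel gripper is mounted at the origin on the work surface. World frame = base frame: x ahead of the robot, y to its left, z up, the work surface at z = 0. Lengths are in mm, angles in rad, forces in N, time in s.
With the tool pointing down it reaches from about 250 to 800 mm from the base axis. Payload 3.9 kg.
Tool frame: the origin (TCP) lies at the very end of the fingers, on their centre line; the grasp point (between the pads) lies 19 mm behind it; z points along the fingers, y is the line along which they close (so a half turn about z gives the same grasp; the last joint's range is limited). The gripper opens to 85 mm and grips with 20 to 120 N. Pads are 22 mm wide; open, the fingers measure 114 mm over their backs; the gripper's body (76 mm by 85 mm) begins 54 mm behind the grasp point. The pads swing forward as they close: fully open they stand 13 mm farther back than shut.
Start: joints at [1.177, 0.26, -0.138, 1.173, 0, 1.571], TCP at [201.437, 484.807, 231.304] pointing down, gripper open.
Joint ranges: [-2.78, 2.78], [-0.83, 1.72], [-1.28, 1.37], [-1.9, 2.12], [-1.57, 1.48], [-3.14, 3.14]. Speed limits (rad/s): [2.57, 2.57, 3.14, 3.14, 3.14, 3.14].

## Interface

Orientations are given as a unit quaternion [x, y, z, w].
In Python, from workcell import arm, imaging, spotter gives the robot as it stands. Calls block until the motion is done:
- arm.movep(position, orientation): joint-space move of the TCP to a pose.
- arm.move_straight(position, rot=None, velocity=150): straight line of the TCP; rot=None keeps the orientation; velocity is the mean speed in mm/s.
- arm.move_j(angles): joint-space move.
- arm.set_gripper(opening): opening from 0.0 (shut) to 1.0 (fully open); the grip force is fixed at half the most; returns when the fingers have stopped.
- arm.hold(seconds).
- arm.solve_ik(position, orientation): joint angles nearest the present ones, or None.
- imaging.snapshot(name): name is "side" or "top" or "wrist"; returns the picture (384x512x3 uint8, blue, green, red); there is no depth.
- imaging.camera_params(name): a dict with "camera_matrix" (3x3 intrinsics, pixels), "R" (3x3) and "t" (3): a world point X has camera coordinates R X + t; the wrist camera has in their place "tool_from_camera" (4x4, takes a point from camera to tool coordinates, whose origin is the TCP and whose axes are the flange's). Camera axes: x right, y down, z forward; pixel columns grow to the right and rows downward; lengths in mm; the calibration is good to about 2 mm. A picture is of the moment at which its call begins: read the wrist's pose just before it. camera_params takes no time and is no camera call.
A pose or a line that the arm cannot do raises arm.Unreachable and nothing moves.
- arm.job_done(): hands the job in; it is judged then, once.
Trained networks look in the newest picture that a camera, given by its name, has taken for a name from the list of things; names that differ only in an ending like _2 or _b are one class to them, and where a whole thing is asked for, a point or a joint stands for the part that bears it (a point fixed in the world has none). Each returns a list of dicts, best first, with "confidence" (0 to 1); they miss things now and then, are a little off and sometimes report something else, mostly with a low value. They report only what shows in the picture. A call takes as long as a camera call. They do not tell look-alikes from the thing itself.
- spotter.find_in(camera, label): "xyz" ([x, y, z] in mm, in world coordinates, good to about 4 mm: the middle of the surface that is visible of it).
- spotter.landmark_of(camera, label): "xyz" ([x, y, z] in mm, in world coordinates, good to about 4 mm: a listed point, or the origin of a listed thing).
Readings, each from a call of its own:
- arm.get_clock(): time.
- arm.get_joints(): joint angles.
- arm.get_qvel(): joint speeds.
- arm.get_joint_torque(): joint torques, N m.
- arm.get_position(): TCP position.
- arm.get_tool_rot(): TCP orientation.
- arm.get_contact_force(): force on the tool from outside, world axes, zero at the start.
- arm.get_ft_torque(): the same for the moment, N m.
- arm.get_gripper_width(): opening from 0.0 (shut) to 1.0 (fully open).
- arm.get_gripper_force(): force on a finger pad.
Only numpy, scipy, OpenCV 4.12 (cv2) and the standard library are available. Lean on these libraries where they do the work, as an engineer would, in place of code of your own. Each camera call takes 0.05 s, during which the arm holds its last target. There are 200 camera calls.

## Working session

There is one attempt and no reset: what is moved stays moved. The work goes in short steps, each a Python script; the robot and the scene stay as the last script left them, time stands still between calls to the robot, and variables do not carry over. Pictures are saved under pics/ and viewed, at most 10 in all, crops included, and the job is handed in when it is done.

```bash
mkdir -p pics
python3 - <<'E'
from workcell import arm, imaging, spotter
import cv2, numpy as np
print(arm.get_clock())
for c in("top","side"):
    im=imaging.snapshot(c); cv2.imwrite(f"pics/{c}0.png",cv2.resize(im,None,fx=1.5,fy=1.5,interpolation=cv2.INTER_CUBIC)); cv2.imwrite(f"pics/{c}0raw.png",im)
    p=imaging.camera_params(c); print(c,{k:np.round(v,3).tolist() for k,v in p.items()})
    for l in("gauge","leaf01","leaf18","rib","loop_tool","calipers","bisque_bowl","white_bottle"):
        print(l,[(round(d["confidence"],2),np.round(d["xyz"]).astype(int).tolist()) for d in spotter.landmark_of(c,l)][:4])
print(arm.get_tool_rot(),arm.get_clock())
E
```

```text
0.0
top {'camera_matrix': [[418.529, 0.0, 248.047], [0.0, 418.529, 193.077], [0.0, 0.0, 1.0]], 'R': [[0.029, -1.0, -0.006], [-0.99, -0.028, -0.139], [0.138, 0.01, -0.99]], 't': [108.907, 499.425, 1249.374]}
gauge [(0.84, [244, 319, 2]), (0.73, [762, -238, -1]), (0.61, [557, 70, 16])]Traceback (most recent call last):
  File "<stdin>", line 8, in <module>
ValueError: it knows: bisque_bowl, calipers, gauge, loop_tool, rib, white_bottle
```

Run:
```python
from workcell import arm, imaging, spotter
import cv2, numpy as np
def px(p,X):
    c=p["R"]@np.array(X)+p["t"]; q=p["camera_matrix"]@c; return (q[:2]/q[2]).round().astype(int).tolist()
for c in("top","side"):
    im=imaging.snapshot(c); cv2.imwrite(f"pics/{c}0.png",cv2.resize(im,None,fx=1.5,fy=1.5,interpolation=cv2.INTER_CUBIC)); cv2.imwrite(f"pics/{c}0raw.png",im)
    p=imaging.camera_params(c)
    for l in("gauge","rib","loop_tool","calipers","bisque_bowl","white_bottle"):
        print(c,l,[(round(d["confidence"],2),np.round(d["xyz"]).astype(int).tolist(),px(p,d["xyz"])) for d in spotter.landmark_of(c,l)][:4])
print(arm.get_tool_rot(),arm.get_clock())
```

```text
top gauge [(0.8, [764, -236, 1], [362, 115]), (0.77, [245, 318, -1], [182, 274]), (0.73, [560, 68, 19], [266, 174])]
top rib [(0.9, [590, 236, 15], [213, 164])]
top loop_tool [(0.7, [598, -96, 11], [318, 164])]
top calipers [(0.66, [436, -69, 19], [310, 215])]
top bisque_bowl [(0.95, [691, 86, 16], [262, 133])]
top white_bottle [(0.88, [608, 480, 6], [137, 156])]
side gauge [(0.93, [240, 314, 1], [129, 188]), (0.84, [759, -233, 2], [421, 260]), (0.82, [562, 67, 13], [278, 202])]
side rib [(0.8, [589, 231, 16], [257, 161])]
side loop_tool [(0.74, [594, -97, 10], [326, 244])]
side calipers [(0.68, [438, -68, 14], [261, 260]), (0.51, [562, 65, 15], [279, 202])]
side bisque_bowl [(0.67, [696, 92, 14], [316, 179])]
side white_bottle [(0.67, [606, 478, 0], [225, 118])]
[1.95635390e-01 9.80676702e-01 2.81314595e-05 5.69347677e-06] 0.8
```

View pics/top0.png

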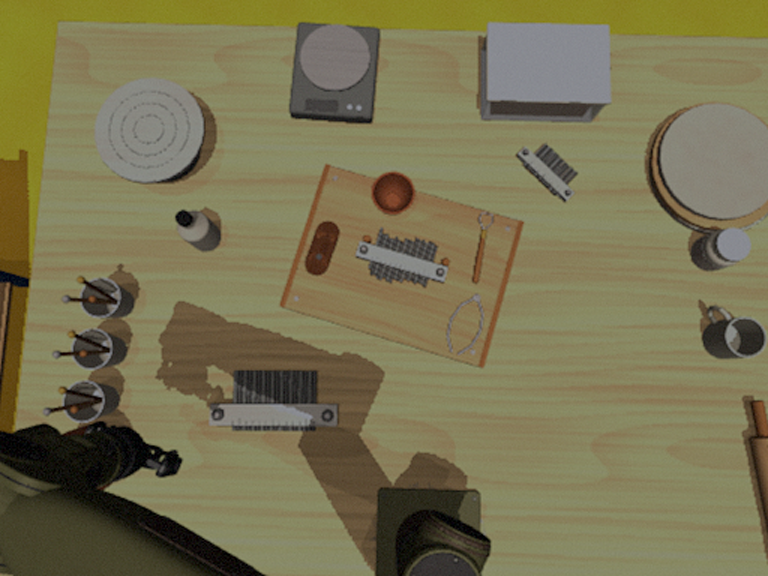

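The things that look like the gauge, in the top picture at 1.5x:
- **Large one:** about (274,412), on the table.
- **Small one:** about (547,172), on the table.
- **Middle one:** about (402,262), on the board, with dowel stops behind it and the rib, tool and bowl around it.

The middle one fits the description. I'll confirm it with the wrist camera from above.

```bash
cat > h.py <<'E'
from workcell import arm, imaging, spotter
import cv2, numpy as np
from scipy.spatial.transform import Rotation as Rn
def down(yaw):  # tool z down, tool y along gauge y (yaw)
    y=np.array([-np.sin(yaw),np.cos(yaw),0]); z=np.array([0,0,-1.]); x=np.cross(y,z)
    return Rn.from_matrix(np.c_[x,y,z])
def best(yaw,pos):  # either half-turn, nearest in joints
    q0=arm.get_joints(); c=[]
    for a in(yaw,yaw+np.pi):
        q=down(a).as_quat(); s=arm.solve_ik(pos,q)
        if s is not None:c.append((np.abs(np.array(s)-q0).max(),q))
    return min(c,key=lambda t:t[0])[1]
E
python3 - <<'E'
from h import *
import json
T=np.array(imaging.camera_params("wrist")["tool_from_camera"]); print(T.round(3).tolist(), imaging.camera_params("wrist")["camera_matrix"])
yaw=-0.27
pos0=np.array([545,68,230.])
q=best(yaw,pos0)
R=Rn.from_quat(q).as_matrix()
# aim the camera axis at the gauge
o=R@T[:3,3]; d=R@T[:3,2]; h=(pos0[2]+o[2]-27)/-d[2]; off=o+d*h; print("aim offset",off)
pos=pos0.copy(); pos[:2]=np.array([545,72])-off[:2]
arm.movep(pos,q); arm.set_gripper(0.0)
P,Q=np.array(arm.get_position()),np.array(arm.get_tool_rot())
im=imaging.snapshot("wrist"); cv2.imwrite("pics/w1raw.png",im); np.savez("w1.npz",P=P,Q=Q)
cv2.imwrite("pics/w1.png",cv2.resize(im,(800,600),interpolation=cv2.INTER_CUBIC))
print(P,Q,arm.get_clock(),arm.get_contact_force())
E
```

```text
[[0.0, -0.956, -0.292, 73.3], [1.0, 0.0, -0.0, 0.661], [0.0, -0.292, 0.956, -142.6], [0.0, 0.0, 0.0, 1.0]] [[324.48417216   0.         250.75259474]
 [  0.         324.48417216 192.19332314]
 [  0.           0.           1.        ]]
aim offset [  31.33359715   -8.15051229 -203.        ]
[513.69196377  80.10331605 230.01655673] [1.34641884e-01 9.90894325e-01 3.33109581e-06 1.95126183e-05] 3.4667 [-0.55260478  1.12453234  0.15399359]
```

View pics/w1.png

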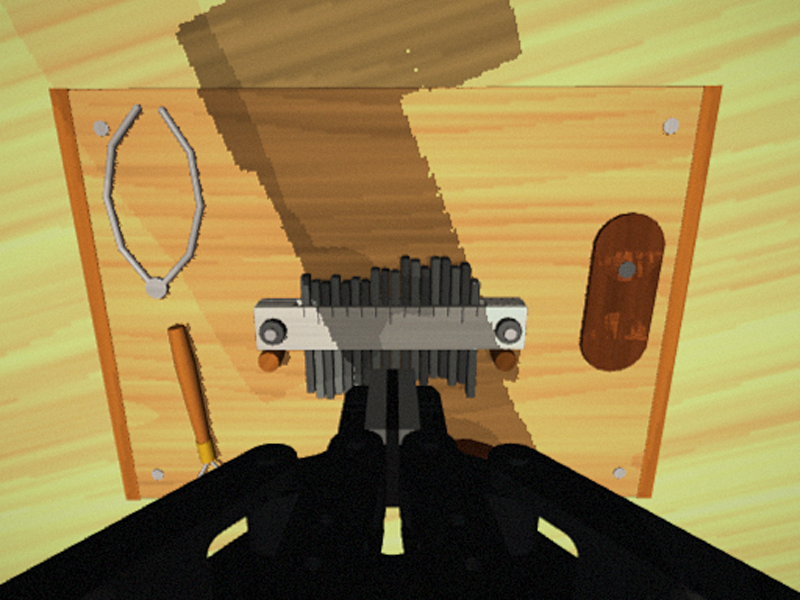

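The wrist picture shows the middle gauge. The frame's top face runs from (256,307) to (526,349), with two thumbscrews at (272,332) and (509,331) and dowels behind at (268,360) and (504,360). The leaf tips stand out at the top, which is the robot side, and there is bare board in front of them. This confirms the target. Next I compute its pose, check the sizes, and make one guarded press in the middle.

```bash
cat >> h.py <<'E'
def ray(uv,z,P,Q):  # wrist pixel (800x600 picture) -> world point at height z
    p=imaging.camera_params("wrist"); T=np.array(p["tool_from_camera"]); R=Rn.from_quat(Q).as_matrix()
    uv=(np.array(uv,float)+.5)/1.5625-.5
    d=R@T[:3,:3]@np.linalg.inv(p["camera_matrix"])@np.r_[uv,1]; o=R@T[:3,3]+P
    return o+d*(z-o[2])/d[2]
class G:
    def __init__(s): d=np.load("g.npz"); s.c,s.yaw,s.q=d["c"],float(d["yaw"]),d["q"]
    def w(s,x,y,z=20.): c,n=np.cos(s.yaw),np.sin(s.yaw); return [s.c[0]+c*x-n*y, s.c[1]+n*x+c*y, z]
    def ax(s): return np.array([np.cos(s.yaw),np.sin(s.yaw),0])
    def press(s,y,x_fast,x_max,step=1.0,thr=4.0,back=-84):
        arm.move_straight(s.w(back,y),velocity=150)
        f0=-np.array(arm.get_contact_force())@s.ax()
        arm.move_straight(s.w(x_fast,y),velocity=60); x=x_fast; f=0
        while x<x_max:
            f=-np.array(arm.get_contact_force())@s.ax()-f0
            if f>thr: break
            x+=step; arm.move_straight(s.w(x,y),velocity=20)
        f=-np.array(arm.get_contact_force())@s.ax()-f0
        arm.move_straight(s.w(back,y),velocity=150)
        return x,f
E
python3 - <<'E'
from h import *
d=np.load("w1.npz");P,Q=d["P"],d["Q"]
C=[ray(u,39,P,Q)[:2] for u in((257,307),(525,306),(526,349),(255,349))]  # front -y, front +y, back +y, back -y
S=[ray(u,48,P,Q)[:2] for u in((272,332),(509,331))]
n=np.linalg.norm; print("len",n(C[0]-C[1]),n(C[2]-C[3]),"wid",n(C[1]-C[2]),n(C[0]-C[3]),"screws",n(S[0]-S[1]))
v=C[1]-C[0]+C[2]-C[3]; yaw=np.arctan2(-v[0],v[1]); vs=S[1]-S[0]
c=np.mean(C,0); print("c",c,"screw c",np.mean(S,0),"yaw",yaw,np.arctan2(-vs[0],vs[1]))
assert 175<n(C[0]-C[1])<205 and 26<n(C[1]-C[2])<38 and n(c-np.mean(S,0))<5
c=np.r_[np.mean([c,np.mean(S,0)],0),15]
np.savez("g.npz",c=c,yaw=yaw,q=best(yaw,[*c[:2],100])); g=G()
arm.movep(g.w(-90,0,90),g.q); arm.move_straight(g.w(-90,0),velocity=100)
print("force down",arm.get_contact_force(), arm.get_position())
print(g.press(0,-46,-27,back=-90),arm.get_clock())
im=imaging.snapshot("wrist"); cv2.imwrite("pics/w2.png",cv2.resize(im,(800,600)))
E
```

```text
len 185.06696951890618 192.07721411635467 wid 32.12645275040487 31.48975816926192 screws 161.6920824217164
c [560.60645143  66.49310044] screw c [559.82051578  66.55445598] yaw -0.26795842013188126 -0.26538153671153464
force down [ 0.12918064 -0.23308165  0.54187925] [474.3844505   90.47866819  20.6845941 ]
(-33.0, np.float64(4.747660096551582)) 9.8667
```

View pics/w2.png

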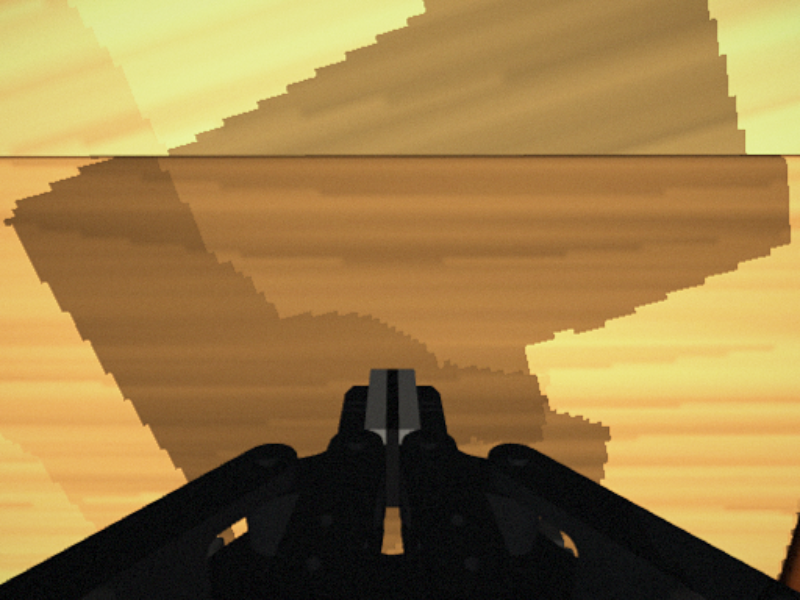

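The picture shows only bare board and the shut fingers at (392,392), because the gauge is out of view behind them. The press met the firm stop with the TCP at x = -33 mm, as expected for leaves home at -24 mm with a finger about 9 mm deep. I'll press the rest of the row and then look from above.

Run:
```python
from h import *
g=G()
for y in(13,26,39,51,60,-13,-26,-39,-51,-60):
    if y==-13:
        arm.move_straight(g.w(-84,-13),velocity=150)
    print(y,g.press(y,-38,-29),round(arm.get_clock(),2))
arm.move_straight(g.w(-84,-60,100),velocity=150)
d=np.load("w1.npz"); arm.movep(d["P"],d["Q"])
im=imaging.snapshot("wrist"); print(arm.get_clock(),arm.get_position())
cv2.imwrite("pics/w3.png",cv2.resize(im[130:290,140:360],(800,582),interpolation=cv2.INTER_CUBIC))
```

```text
13 (-33.0, np.float64(5.108359842016088)) 12.82
26 (-33.0, np.float64(5.458479810199505)) 15.73
39 (-33.0, np.float64(4.962175713832763)) 18.64
51 (-32.0, np.float64(5.441941132400751)) 21.81
60 (-32.0, np.float64(5.107864298162663)) 24.98
-13 (-32.0, np.float64(5.55201379687069)) 28.77
-26 (-32.0, np.float64(5.120350734174015)) 31.94
-39 (-32.0, np.float64(5.764963626355679)) 35.11
-51 (-32.0, np.float64(5.141729051225106)) 38.27
-60 (-32.0, np.float64(4.277557791170739)) 41.44
42.8167 [512.31968649  79.74822922 228.0425037 ]
```

View pics/w3.png

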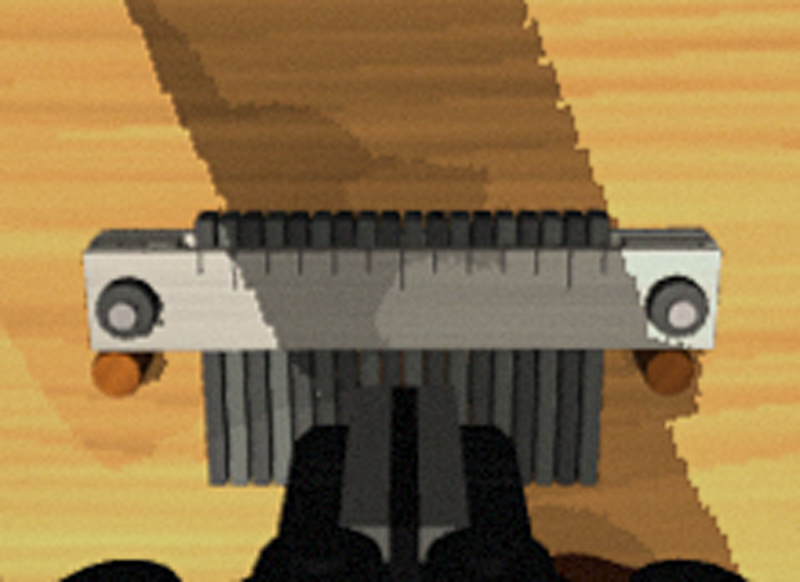

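The crop shows all 18 tips in one straight line at row 212, from column 197 to 608. The frame still rests against its dowels at (117,372) and (670,372). The arm is clear above it.

```bash
python3 -c "
from workcell import arm
print(arm.job_done(),arm.get_clock())"
```

```text
the job is handed in; nothing more can be done
the job is handed in; nothing more can be done
```

I pressed the whole row with the fingers shut until each press met the firm stop. All 18 leaf tips now form one straight line in the last picture, the gauge still rests against its dowel stops, and the job is handed in after about 43 s with the arm clear. No verdict came back.

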